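Refit the slatted tray on the lift carriage and lock it

ROBOT

A 6-joint arm with a two-finger parallel gripper is mounted at the origin on the work surface. World frame = base frame: x ahead of the robot, y to its left, z up, the work surface at z = 0. Lengths are in m, angles in rad, forces in N, time in s.
With the tool pointing down it reaches from about 0.35 to 0.775 m from the base axis. Payload 7.3 kg.
Tool frame: the origin (TCP) lies on the centre line of the jaws, within the pads' length; the fingertips stand 17 mm ahead of it and the grasp point (between the pads) lies 2 mm behind it (robot.tcp_to_tips is the distance from the TCP to the fingertips, in m); z points along the fingers, y is the line along which they close (so a half turn about z gives the same grasp; the last joint's range is limited). The gripper opens to 92 mm and grips with 3 to 60 N. Pads are 19 mm wide; open, the fingers measure 130 mm over their backs; the gripper's body (75 mm by 190 mm) begins 47 mm behind the grasp point.
Start: joints at [-1.316, 0.342, 1.524, -0, 1.275, -0.146], TCP at [0.205, -0.483, 0.244] pointing down, gripper open.
Joint ranges: [-2.53, 2.53], [-0.77, 2.02], [0.04, 2.7], [-1, 4.14], [0.28, 2.66], [-3.11, 3.11]. Speed limits (rad/s): [2.57, 2.57, 3.14, 3.14, 3.14, 3.14].

INTERFACE

Orientations are given as [roll, pitch, yaw] about the fixed x, y, z axes, in that order (R = Rz(yaw) Ry(pitch) Rx(roll)).
In Python, from cell import robot gives the robot as it stands. The module is installed in compiled form; this text tells all that it offers.
- The arm moves only by the tool carry_out, never from a script. Its argument "commands" is a list of rows, each a list of 3 entries, a list of its own where there are three numbers: the shift along the tool's x, y, z in m, then the turn about the tool's z in rad, then the opening, from 0 (shut) to 1 (fully open). In form: [[[dx, dy, dz], yaw, claw], ...]. A call has 1 to 20 rows; each row shifts and turns the commanded pose from where the row before left it, along the tool's axes as they then stand; what a row does not reach is not made up. A row lasts 1/8 s, in which the tool goes at most 62.5 mm and 10.7 degrees, less where a joint would pass 70% of its speed; a pose out of reach is approached as far as the arm can. A call is refused whole if a number of a shift passes 0.0625 or a number of a turn 0.188, either way. A call with a gripper value outside its range is refused whole. The fingers move at their own pace and stop on an object; "newtons" is the grip in N (left out, the last holds). Time passes only in rows, so rows that do not move let the fingers close. It gives the time, the measured TCP pose, the force, the opening and the grip force at its end, in the units of the state.
- robot.observe(): the state, without advancing time (a new reading comes with each control period).
- robot.read_camera(name): name is "scene" or "top" or "wrist"; returns a dict with "pixels" (400x640x3 uint8, red, green, blue), "fx", "fy", "cx", "cy" (pixels), "view" (4x4, takes a point from world to camera coordinates); the wrist camera has in their place "T_tool_cam" (4x4, takes a point from camera to tool coordinates, whose origin is the TCP and whose axes are the flange's). Camera axes: x right, y up, looking along -z (the intrinsics and any distortion apply to the point x, -y, -z); pixel columns grow to the right and rows downward; lengths in m; the calibration is good to about 2 mm. A picture is of the moment at which its call begins: read the wrist's pose just before it. There is no depth.
- robot.hand_in(): hands the job in; it is judged then, once.
Trained networks look in a picture, given as the dict that the camera call returned (one of the last four; its "shot" number tells which), for a name from the list of things; names that differ only in an ending like _2 or _b are one class to them, and where a whole thing is asked for, a point or a joint stands for the part that bears it (a point fixed in the world has none). Each returns a list of dicts, best first, with "p" (0 to 1); they miss things now and then, are a little off and sometimes report something else, mostly with a low value. They report only what shows in the picture. A call takes as long as a camera call. They do not tell look-alikes from the thing itself.
- robot.find_in(picture, name): "at" ([column, row] in pixels, amid what is visible of it).
- robot.tip_of(picture, name): "at" ([column, row] in pixels: a listed point, or the origin of a listed thing).
The state is a dict: "time": time; "qpos": joint angles; "qvel": joint speeds; "joint_efforts": joint torques, N m; "tool_pos": TCP position; "tool_rot": TCP orientation; "contact_force": force on the tool from outside, world axes, zero at the start; "torque": the same for the moment, N m; "opening": finger opening in m; "grip_force": force on a finger pad.
Only numpy, scipy, OpenCV 4.12 (cv2) and the standard library are available. Lean on these libraries where they do the work, as an engineer would, in place of code of your own. Each camera call takes 0.05 s, during which the arm holds its last target. There are 200 camera calls.

TASK

Put the slatted wooden tray back on the lift carriage: tuck its plain edge (the one away from the hole) under the carriage's steel retaining lip, then let the opposite edge down until the tray lies flat on the bed. Then take the steel lock pin from its wooden stand and push it down through the hole in the tray and the hole in the bed below, until its collar rests on the tray. Leave the applicators, jar, cattle tag, punch and hammer where they lie.

Things in the scene. Friction and masses are not known exactly. Their poses are not given: they have to be found in the camera images.
- carriage: Steel lift carriage fixed to the table, left or right of centre, turned up to 0.25 rad. Origin on the table under the bed's middle; z up, x away from the robot, from the lip side to the open side. Bed top at z = 60 mm. The pocket on it spans x -88 to 88, y -64 to 64 mm: 8 mm thick walls to z = 72 at the sides and far end, and at x = -88 a wall carrying the retaining lip.
- lip_edge (a point): Middle of the lip's free lower edge (carriage x = -68, y = 0, z = 76 mm). The lip is a 5 mm steel strip over the whole width, x -96 to -68, underside z = 76, top z = 81: the slot under it is 16 mm high, 20 mm deep, open to +x. Behind it, outside the pocket, are two toothed runners (to z = 110, x -96 to -114, y about +-58) and a small fixed crank (to x = -152, below z = 80).
- bed_hole (a point): Centre of the mouth of the 20 mm square pin hole through the 12 mm bed (carriage x = 65, y = 0, z = 60 mm); 40 mm of free space below the bed.
- tray: Loose slatted pine tray, 0.2 to 0.45 kg: board 170 (x) by 122 (y) by 8 mm with dark joints, flat on the table on the other side of the centre line from the carriage, turned up to 0.5 rad. Origin: centre of its underside; z up. On its middle a wooden grip block, 26 (x) by 60 (y) mm, from z = 8 to 48. The plain edge, x = -85, goes under the lip; the hole is near the x = 85 edge.
- tray_hole (a point): Centre of the mouth of the tray's 20 mm square hole (tray x = 65, y = 0, z = 8 mm), through the board.
- tray_edge (a point): Middle of the lower plain edge that is tucked (tray x = -85, y = 0, z = 0). The tray is 6 mm shorter and narrower than the pocket and too long to drop in flat past the lip: it goes in tilted about 6 to 20 degrees, this edge low, until near the wall under the lip, then level. Seated, the tray's origin is at carriage x = 0, y = 0 (each +-3), z = 60 mm, axes parallel.
- pin: Loose steel lock pin, 95 mm tall, 0.15 kg, standing upright in its stand. Origin: its lower tip; z up along the pin. Shank 11 mm in diameter from z = 0 (tapered over the lowest 8 mm) to z = 45, collar 34 mm in diameter from z = 45 to 51, round grip 22 mm in diameter from z = 51 to 95. Fully home, with the collar on the seated tray, its tip is 23 mm above the table.
- pin_rack: Pin stand: dark wooden block 44 by 44 by 60 mm high, fixed, near the robot's centre line, with a 16 mm square upright hole in which the pin stands, its collar on the block's top. Origin: centre of its underside.
- applicator_a: Grey steel ear tag applicator (like pliers), 215 mm long, to the robot's left; bystander. Origin under its pivot.
- applicator_b: The same, to the robot's right; bystander.
- jar: Closed yellow plastic jar, 72 mm across, 95 mm tall, behind the work area; bystander. Origin under its centre.
- tag: Green polymer cattle tag lying flat, 90 by 60 mm; bystander. Origin at its underside.
- punch: Chrome tag pin punch lying along x, 100 mm long, 14 mm high; bystander. Origin at its underside.
- hammer: Hammer lying at the back of the work area; bystander.
Mind the look-alikes: they are no part of the job. What is shaped like the tray but green is not meant.

How it is judged:
On the way:
1. the tray lies flat on the carriage's bed with its edge under the lip (x of tray in the frame of carriage between -0.008 and 0.008 m and y of tray in the frame of carriage between -0.008 and 0.008 m and z of tray in the frame of carriage between 0.056 and 0.064 m and angle between the z axis of tray and the z axis of carriage, either way round below 0.04 rad), for 0.2 s.
At the end, for the whole second after the job is handed in: Tray centred in the pocket within 8 mm, underside within 4 mm of the bed, flat within 0.04 rad, so its edge is under the lip. Pin through tray and bed: upright within 0.15 rad, within 8 mm of the bed hole's centre, collar within 6 mm of the tray. Both at rest (all of step 1 and x of pin in the frame of carriage between 0.057 and 0.073 m and y of pin in the frame of carriage between -0.008 and 0.008 m and z of pin in the frame of carriage between 0.015 and 0.029 m and angle between pin's own z axis and vertical below 0.15 rad and linear speed of each of tray, pin below 0.02 m/s); the robot touches nothing.
It fails at once if a bystander was shifted by more than 30 mm (distance of any of applicator_a, applicator_b, jar, tag, punch, hammer from where it was at the start of the episode above 0.03 m).
It also fails if it takes over 53 s, if anything falls off the work surface, if the arm or the gripper's body presses on something with over 40 N, if the wrist force passes 120 N, or if a joint passes its speed limit or range.

## Working session

There is one attempt and no reset: what is moved stays moved. The work goes in short steps, Python scripts to look and compute and a tool call to move; the robot and the scene stay as the last step left them, time stands still between calls to the robot, and variables do not carry over. Pictures are saved under pics/ and viewed, at most 14 in all, crops included, and the job is handed in when it is done.

Besides the shell and the picture viewer there is one more tool, called as a command line: name --argument value ..., lists and objects as JSON in quotes. carry_out: Moves the arm, as the interface text tells. Its arguments: {"type":"object","properties":{"commands":{"type":"array"},"newtons":{"type":"number"}},"required":["commands"]}

```bash
mkdir -p pics
cat > h.py <<'E'
import numpy as np, cv2
from scipy.spatial.transform import Rotation as R
from cell import robot
def save(p,n,crop=None,s=1):
    a=p["pixels"]
    if crop: a=a[crop[1]:crop[3],crop[0]:crop[2]]
    a=cv2.resize(a,None,fx=s,fy=s,interpolation=cv2.INTER_CUBIC) if s!=1 else a
    cv2.imwrite("pics/"+n,a[:,:,::-1])
def cam2world(p,st=None):
    if "view" in p: return np.linalg.inv(np.array(p["view"]))
    T=np.eye(4);T[:3,:3]=rot(st["tool_rot"]);T[:3,3]=st["tool_pos"]
    return T@np.array(p["T_tool_cam"])
def rot(v):
    v=np.array(v)
    return R.from_euler("xyz",v).as_matrix() if v.size==3 else (v if v.size==9 else R.from_quat(v).as_matrix())
def px2w(p,uv,z,st=None):
    T=cam2world(p,st)
    d=np.array([(uv[0]-p["cx"])/p["fx"],-(uv[1]-p["cy"])/p["fy"],-1])
    d=T[:3,:3]@d;o=T[:3,3]
    return o+d*(z-o[2])/d[2]
def w2px(p,X,st=None):
    c=np.linalg.inv(cam2world(p,st))@np.append(X,1)
    return np.array([p["cx"]+p["fx"]*c[0]/-c[2],p["cy"]-p["fy"]*c[1]/-c[2]])
E
python3 - <<'E'
from h import *
np.set_printoptions(precision=4,suppress=True)
s=robot.observe();print(s)
Z=dict(carriage=0,lip_edge=.076,bed_hole=.06,tray=0,tray_hole=.008,tray_edge=0,pin=.015,pin_rack=0,jar=0,tag=0,applicator_a=0,punch=0,hammer=0)
for c in("top","scene"):
    p=robot.read_camera(c);save(p,c+".png");print(c,[k for k in p],p["fx"],cam2world(p)[:3,3])
    for n in Z:
        for r in robot.tip_of(p,n)[:3]: print(n,np.round(r["at"]),round(r["p"],2),px2w(p,r["at"],Z[n]))
E
```

```text
{'time': 0.0, 'qpos': array([-1.316 ,  0.3427,  1.525 ,  0.    ,  1.2754, -0.146 ]), 'qvel': array([ 0.0012,  0.0013,  0.0017,  0.0011, -0.0004, -0.0007]), 'joint_efforts': array([  0.0024, -43.1235, -24.4216,   0.0721,   0.0558,  -0.0001]), 'tool_pos': array([ 0.2048, -0.483 ,  0.2431]), 'tool_rot': array([-3.14  , -0.0002,  0.4008]), 'contact_force': array([-0.4789, -0.8201, -0.3123]), 'torque': array([ 0.0302,  0.0284, -0.0062]), 'grip_force': 0.0, 'opening': 0.09164817323762488}
top ['pixels', 'fx', 'fy', 'cx', 'cy', 'view', 'shot'] 380.64986873184523 [ 0.3187 -0.0951  1.4353]
carriage [243. 221.] 0.77 [0.4933 0.1954 0.    ]
lip_edge [237. 232.] 0.91 [0.4423 0.2005 0.076 ]
bed_hole [237. 202.] 0.96 [0.5542 0.2096 0.06  ]
bed_hole [293. 240.] 0.16 [0.4171 0.0013 0.06  ]
tray [460. 258.] 0.81 [ 0.3514 -0.6209  0.    ]
tray [364. 280.] 0.68 [ 0.2731 -0.2579  0.    ]
tray [355. 212.] 0.59 [ 0.527  -0.2276  0.    ]
tray_hole [453. 247.] 0.98 [ 0.3923 -0.5929  0.008 ]
tray_hole [358. 291.] 0.88 [ 0.233  -0.2346  0.008 ]
tray_hole [360. 192.] 0.64 [ 0.6023 -0.2489  0.008 ]
tray_edge [46
[... 1226 characters left out ...]
08 ]
tray_hole [276. 208.] 0.57 [ 0.5796 -0.2453  0.008 ]
tray_edge [294. 141.] 0.89 [ 0.2653 -0.6448  0.    ]
tray_edge [320. 206.] 0.88 [ 0.4405 -0.1807  0.    ]
tray_edge [319. 183.] 0.74 [ 0.3623 -0.3057  0.    ]
pin [338. 243.] 0.54 [0.5116 0.0189 0.015 ]
pin_rack [338. 245.] 0.91 [0.5069 0.0137 0.    ]
jar [302. 319.] 0.79 [0.7465 0.186  0.    ]
tag [281. 269.] 0.76 [0.7033 0.0053 0.    ]
applicator_a [268. 182.] 0.77 [ 0.517  -0.4121  0.    ]
applicator_a [444. 339.] 0.57 [0.4934 0.4223 0.    ]
punch [356. 232.] 0.48 [ 0.422  -0.0059 -0.    ]
punch [291. 210.] 0.46 [ 0.5373 -0.2149  0.    ]
punch [300. 318.] 0.24 [0.7493 0.1816 0.    ]
hammer [234. 233.] 0.67 [ 0.7476 -0.209   0.    ]
```

View pics/top.png

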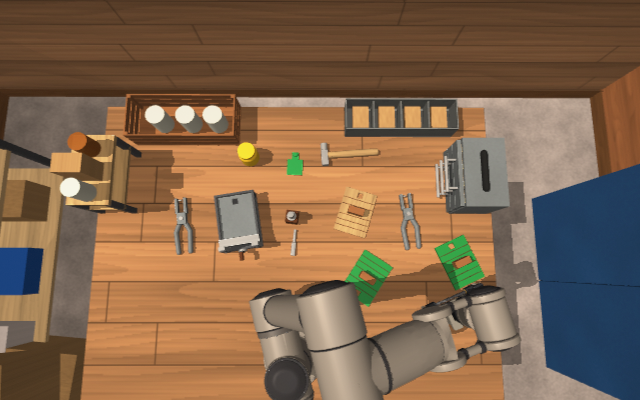

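View pics/scene.png

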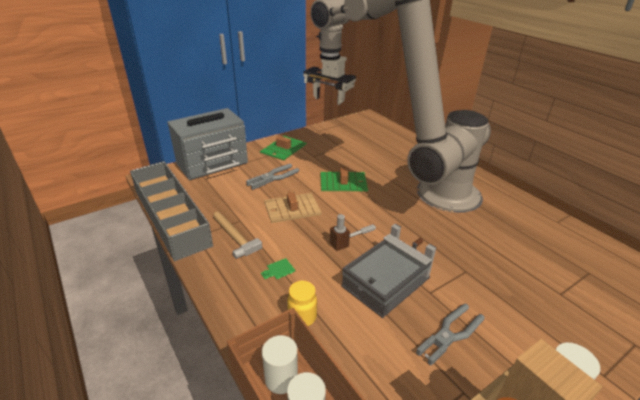

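The pine tray is at top pixel (355,212). The look-alikes that could be taken for it are the green trays at (368,277) and (459,261). The carriage is at (240,220), and the pin stand at (292,217) has the punch beside it at (294,242). I choose the pine one and check it in a close crop.

Run:
```python
from h import *
p=robot.read_camera("top");save(p,"crop1.png",(200,170,400,270),4)
p=robot.read_camera("wrist");print(p["T_tool_cam"],p["fx"],p["cx"],p["cy"],[k for k in p])
```

```text
[[-4.34782026e-05  9.60046024e-01  2.79842151e-01  7.54614530e-02]
 [ 9.99999826e-01 -1.22928779e-04  5.77094911e-04  4.29371516e-04]
 [ 5.88438329e-04  2.79842127e-01 -9.60045852e-01 -1.41522206e-01]
 [ 0.00000000e+00  0.00000000e+00  0.00000000e+00  1.00000000e+00]] 336.230523487744 317.83881121997143 200.008004227596 ['pixels', 'fx', 'fy', 'cx', 'cy', 'T_tool_cam', 'shot']
```

View pics/crop1.png

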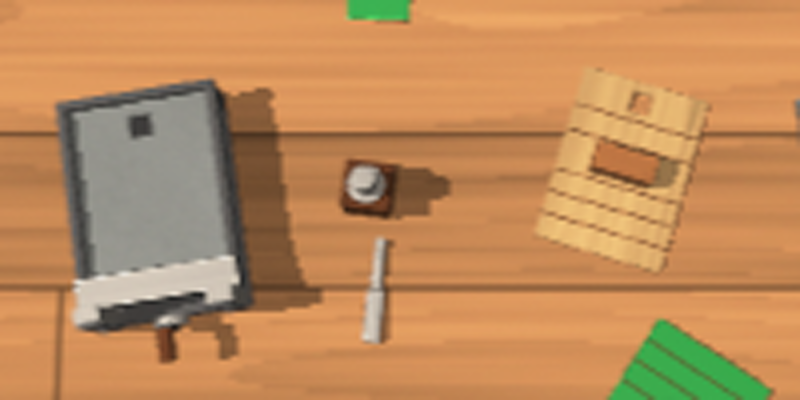

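The close crop confirms the pine tray: its hole is at crop (640,101) and its grip block at (625,162). The carriage hole is at (140,125) with the lip along the bottom at about y=280, and the pin stand is at (367,187). Moving above the tray.

carry_out --commands '[[[0,0,0],0.17,1],[[0,0,0],0.17,1],[[0,0,0],0.17,1],[[0,0,0],0.17,1],[[0.03,-0.0415,0],0,1],[[0.03,-0.0415,0],0,1],[[0.03,-0.0415,0],0,1],[[0.03,-0.0415,0],0,1],[[0.03,-0.0415,0],0,1],[[0.03,-0.0415,0],0,1],[[0.03,-0.0415,0],0,1],[[0.03,-0.0415,0],0,1],[[0,0,0],0,1],[[0,0,0],0,1]]'

```text
time: 3.25
tool_pos: [0.5267, -0.2305, 0.2435]
tool_rot: [3.141, 0.001, -0.279]
contact_force: [-0.9, -0.6, 0.6]
opening: 0.0919
grip_force: 0.0
```

Run:
```python
from h import *
np.set_printoptions(precision=4,suppress=True)
s=robot.observe();p=robot.read_camera("wrist");save(p,"w1.png")
print(s["tool_pos"],s["tool_rot"])
for n,z in dict(tray=0,tray_hole=.008,tray_edge=0).items():
    for r in robot.tip_of(p,n)[:2]: print(n,np.round(r["at"]),round(r["p"],2),px2w(p,r["at"],z,s))
t=cv2.cvtColor(p["pixels"],cv2.COLOR_RGB2HSV);
for u,v in((320,200),(300,150),(320,100),(340,250),(100,200),(500,200)):print((u,v),p["pixels"][v,u],t[v,u])
```

```text
[ 0.5267 -0.2305  0.2435] [ 3.1412  0.0007 -0.2786]
tray [316. 169.] 0.76 [ 0.5284 -0.2288  0.    ]
tray_hole [319. 118.] 0.74 [ 0.5827 -0.2477  0.008 ]
tray_edge [316. 239.] 0.68 [ 0.4435 -0.205   0.    ]
(320, 200) [176 140  89] [ 18 126 176]
(300, 150) [177 141  90] [ 18 125 177]
(320, 100) [177 141  92] [ 17 122 177]
(340, 250) [149 106  67] [ 14 140 149]
(100, 200) [146 104  66] [ 14 140 146]
(500, 200) [122  87  58] [ 14 134 122]
```

View pics/w1.png

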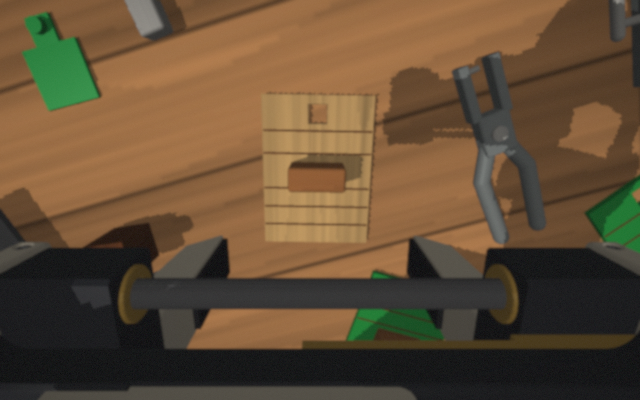

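The pine tray lies straight under the tool: its corners are at (263,93), (377,95), (368,241) and (265,241), the hole at (318,113) and the block at (316,177). I fit its pose from the mask.

```bash
cat >> h.py <<'E'
def trayfit(p,s,box,z=.008):
    h=cv2.cvtColor(p["pixels"],cv2.COLOR_RGB2HSV).astype(int)
    m=((h[...,0]>=15)&(h[...,0]<=22)&(h[...,2]>100)).astype(np.uint8)
    k=np.zeros_like(m);k[box[1]:box[3],box[0]:box[2]]=1;m*=k
    m=cv2.morphologyEx(m,cv2.MORPH_CLOSE,np.ones((7,7)));m=cv2.morphologyEx(m,cv2.MORPH_OPEN,np.ones((7,7)))
    c=max(cv2.findContours(m,cv2.RETR_EXTERNAL,cv2.CHAIN_APPROX_NONE)[0],key=cv2.contourArea)
    W=np.array([px2w(p,q[0],z,s)[:2] for q in c])
    return cv2.minAreaRect((W*1000).astype(np.float32)),W
E
python3 - <<'E'
from h import *
s=robot.observe();p=robot.read_camera("wrist")
r,W=trayfit(p,s,(240,75,400,260));print(r)
for q in((263,93),(377,95),(368,241),(265,241)):print(px2w(p,q,.008,s))
c=[px2w(p,q,.048,s) for q in((289,163),(346,165),(288,190),(345,192))];print(c)
E
```

```text
((527.3873901367188, -232.25198364257812), (150.17303466796875, 203.6057586669922), 71.99143981933594)
[ 0.62405237 -0.19880182  0.008     ]
[ 0.58823305 -0.31552196  0.008     ]
[ 0.42658594 -0.26616989  0.008     ]
[ 0.46122018 -0.14619098  0.008     ]
[array([ 0.55001791, -0.20809914,  0.048     ]), array([ 0.53202545, -0.26304465,  0.048     ]), array([ 0.52336002, -0.19861925,  0.048     ]), array([ 0.50490301, -0.25482661,  0.048     ])]
```

carry_out --commands '[[[0.003,0.001,0.0],0.022,1],[[0,0,0.05],0,1],[[0,0,0.05],0,1],[[0,0,0.05],0,1],[[0,0,0.04],0,1],[[0,0,0.0225],0,1],[[0,0,0],0,0.5],[[0,0,0],0,0.5],[[0,0,0],0,0.5],[[0,0,0],0,0.5],[[0,0,0],0,0.5]]' --newtons 20

```text
time: 4.88
tool_pos: [0.5305, -0.2323, 0.0325]
tool_rot: [3.141, -0.002, -0.301]
contact_force: [-0.2, 1.6, 7.0]
opening: 0.0599
grip_force: 20.0
```

carry_out --commands '[[[0,0,-0.03],0,0.5],[[0,0,-0.06],0,0.5],[[0,0,-0.06],0,0.5],[[0,0,-0.06],0,0.5],[[0,0,0],-0.14,0.5],[[0,0,0],-0.14,0.5],[[0,0,0],-0.14,0.5],[[-0.007,-0.043,0],0,0.5],[[-0.007,-0.043,0],0,0.5],[[-0.007,-0.043,0],0,0.5],[[-0.007,-0.043,0],0,0.5],[[-0.007,-0.043,0],0,0.5],[[0,0,0],0,0.5],[[0,0,0],0,0.5],[[0,0,0],0,0.5]]'

```text
time: 6.75
tool_pos: [0.4696, -0.0237, 0.2411]
tool_rot: [3.141, 0.0, 0.118]
contact_force: [-0.3, -0.2, -2.9]
opening: 0.0598
grip_force: 20.0
```

Run:
```python
from h import *
np.set_printoptions(precision=4,suppress=True)
s=robot.observe();p=robot.read_camera("wrist");cv2.imwrite("pics/w2.png",p["pixels"][:,:,::-1])
print(s["tool_pos"],s["tool_rot"],s["opening"],s["contact_force"])
for n,z in dict(carriage=0,bed_hole=.06,lip_edge=.076,pin=.06,pin_rack=0).items():
    for r in robot.tip_of(p,n)[:2]: print(n,np.round(r["at"]),round(r["p"],2),px2w(p,r["at"],z,s))
```

```text
[ 0.4696 -0.0237  0.2411] [3.1412 0.0002 0.1177] 0.059777149138919385 [-0.3111 -0.2331 -2.9044]
carriage [115. 125.] 0.56 [0.4937 0.2065 0.    ]
carriage [291. 141.] 0.21 [0.4994 0.0096 0.    ]
bed_hole [58. 59.] 0.85 [0.5544 0.2186 0.06  ]
lip_edge [ 85. 204.] 0.74 [0.4257 0.1944 0.076 ]
pin [293. 139.] 0.68 [0.5082 0.0039 0.06  ]
pin_rack [295. 142.] 0.79 [0.4982 0.0056 0.    ]
```

View pics/w2.png

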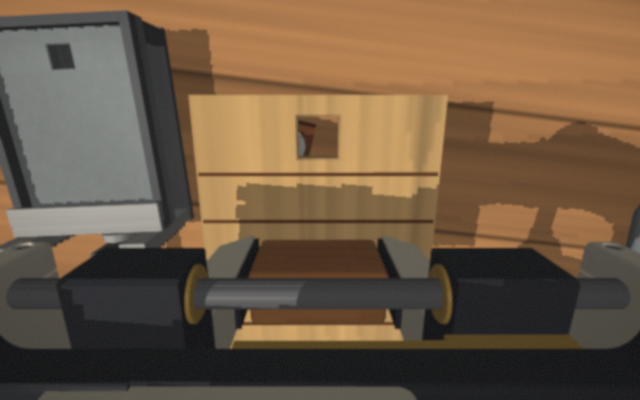

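The tray hangs level in the jaws. The carriage is at the left: its hole is at (60,57), the far right corner at (130,12) and the lip strip runs along y≈205–235. I shift a little for a full view of it.

carry_out --commands '[[[0.0,-0.02,-0.025],0,0.5],[[0,0,-0.025],0,0.5],[[0,0,0],0,0.5],[[0,0,0],0,0.5],[[0,0,0],0,0.5]]'

```text
time: 7.68
tool_pos: [0.4666, -0.0031, 0.29]
tool_rot: [-3.141, 0.002, 0.118]
contact_force: [-0.0, 0.3, -3.7]
opening: 0.0597
grip_force: 20.0
```

Run:
```python
from h import *
import pickle
np.set_printoptions(precision=4,suppress=True)
s=robot.observe();p=robot.read_camera("wrist");pickle.dump((s,p),open("w3.pkl","wb"));save(p,"w3.png",(0,20,266,220),3)
print(s["tool_pos"],s["tool_rot"],s["opening"],s["contact_force"])
for n,z in dict(carriage=0,bed_hole=.06,lip_edge=.076).items():
    for r in robot.tip_of(p,n)[:1]: print(n,np.round(r["at"]),round(r["p"],2),px2w(p,r["at"],z,s))
```

```text
[ 0.4666 -0.0031  0.29  ] [-3.1411  0.0022  0.1184] 0.05972993291393772 [-0.0144  0.319  -3.7156]
carriage [154. 121.] 0.81 [0.4943 0.2063 0.    ]
bed_hole [116.  61.] 0.73 [0.5569 0.2159 0.06  ]
lip_edge [136. 188.] 0.63 [0.4281 0.192  0.076 ]
```

View pics/w3.png

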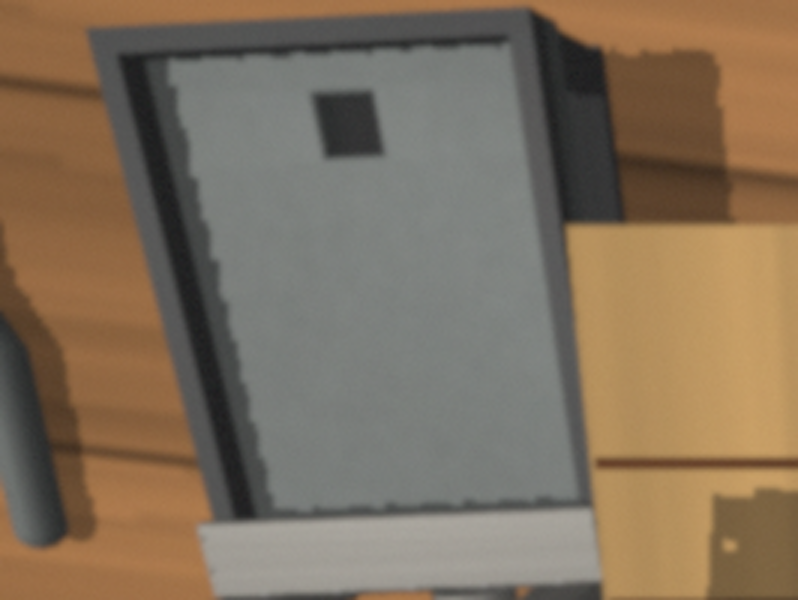

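The crop shows the wall's outer far corners at crop (90,31) and (530,10) and the inner ones at (120,57) and (512,38). The hole corners are at (312,93), (373,91), (384,155) and (326,158), and the lip edge starts at (200,524). I fit the carriage pose from these.

Run:
```python
from h import *
import pickle
from scipy.optimize import least_squares
np.set_printoptions(precision=4,suppress=True)
s,p=pickle.load(open("w3.pkl","rb"))
F=[(90,31,96,72,72),(530,10,96,-72,72),(120,57,88,64,72),(512,38,88,-64,72),(312,93,75,10,60),(373,91,75,-10,60),(384,155,55,-10,60),(326,158,55,10,60),(200,524,-68,72,81)]
F=np.array(F,float);uv=F[:,:2]/3+[0,20]-[1/3,1/3];X=F[:,2:]/1000
def g(q,i=None):
    c,n=np.cos(q[2]),np.sin(q[2]);M=np.array([[c,-n,0],[n,c,0],[0,0,1]])
    return np.array([w2px(p,M@x+[q[0],q[1],0],s) for x in X])-uv
for idx in(range(9),range(8)):
    idx=list(idx)
    f=least_squares(lambda q:g(q)[idx].ravel(),[.49,.2,.12],loss="soft_l1");print(f.x);
    print(g(f.x))
```

```text
[0.492  0.2052 0.1632]
[[-0.6331 -0.4034]
 [ 0.1083 -0.815 ]
 [-0.1964 -0.4564]
 [-0.7259 -0.6177]
 [ 1.0193  0.9949]
 [ 0.1273  0.7046]
 [ 0.4617  0.2975]
 [ 0.665   0.2226]
 [-0.6842  0.4723]]
[0.4918 0.2056 0.1599]
[[-0.7304 -0.6076]
 [ 0.1128 -0.4785]
 [-0.3106 -0.6273]
 [-0.7511 -0.3145]
 [ 0.9152  1.0232]
 [ 0.0359  0.8029]
 [ 0.3086  0.3956]
 [ 0.4997  0.253 ]
 [-1.2589  0.3328]]
```

carry_out --commands '[[[0,0,0],-0.044,0.5],[[0.017,-0.04,0],0,0.5],[[0.017,-0.04,0],0,0.5],[[0.017,-0.04,0],0,0.5],[[0.017,-0.041,0],0,0.5],[[0.018,-0.041,0],0,0.5],[[0,0,0.0425],0,0.5],[[0,0,0.0425],0,0.5],[[0,0,0.0425],0,0.5],[[0,0,0.0425],0,0.5],[[0,0,0],0,0.5],[[0,0,0],0,0.5],[[0,0,0],0,0.5]]'

```text
time: 9.5
tool_pos: [0.5205, 0.2106, 0.1233]
tool_rot: [-3.141, -0.004, 0.163]
contact_force: [0.6, 0.1, -3.3]
opening: 0.0598
grip_force: 20.0
```

```bash
cat >> h.py <<'E'
C=np.array([.492,.2055]);PSI=.162
def incar(x):
    c,n=np.cos(PSI),np.sin(PSI);d=np.array(x)[:2]-C
    return np.array([c*d[0]+n*d[1],-n*d[0]+c*d[1],x[2]])
E
python3 - <<'E'
from h import *
np.set_printoptions(precision=4,suppress=True)
s=robot.observe();p=robot.read_camera("wrist");save(p,"w4.png",(120,0,520,260),2)
print(incar(s["tool_pos"]),s["tool_rot"],s["opening"],s["contact_force"])
E
```

```text
[0.0289 0.0004 0.1233] [-3.1413 -0.004   0.1628] 0.05975938296619125 [ 0.5926  0.066  -3.3146]
```

View pics/w4.png

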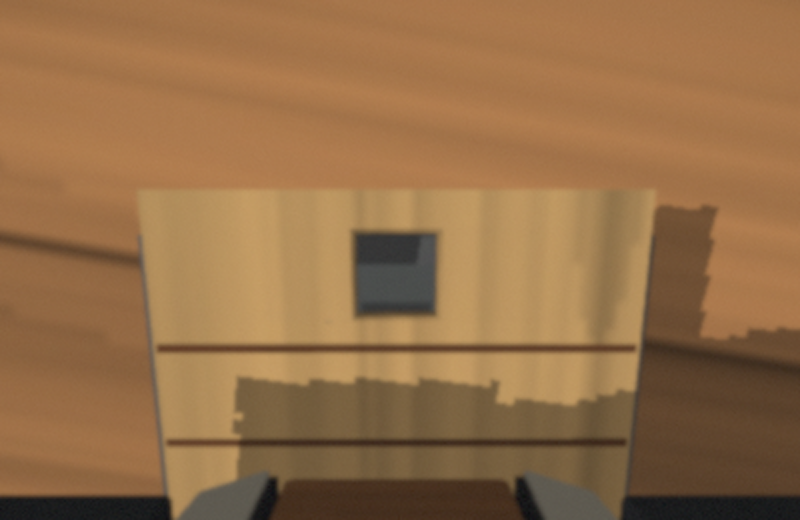

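The carriage walls peek out evenly on both sides of the tray (left sliver at crop x≈140–165, right at about 625–655), so the lateral alignment is good. Next I lower the hole end onto the far wall to tilt the tray.

carry_out --commands '[[[0,0,0.008],0,0.5],[[0,0,0.004],0,0.5],[[0,0,0.004],0,0.5],[[0,0,0.003],0,0.5],[[0,0,0.002],0,0.5],[[0,0,0],0,0.5],[[0,0,0],0,0.5]]' --newtons 12

```text
time: 10.42
tool_pos: [0.5193, 0.2102, 0.1001]
tool_rot: [3.141, -0.0, 0.163]
contact_force: [-0.0, 0.4, -3.3]
opening: 0.0597
grip_force: 12.0
```

Run:
```python
from h import *
np.set_printoptions(precision=4,suppress=True)
s=robot.observe()
print(incar(s["tool_pos"]),s["tool_rot"],s["opening"],s["contact_force"],s["torque"])
```

```text
[0.0278 0.0003 0.1001] [ 3.1415 -0.0003  0.1628] 0.05965254882082829 [-0.0382  0.4456 -3.277 ] [-0.0018 -0.0001 -0.0098]
```

Run:
```python
from h import *
p=robot.read_camera("wrist");a=p["pixels"][0:260,120:520];q=robot.read_camera("scene")["pixels"][205:335,310:470]
a=cv2.resize(a,(400,260));q=cv2.resize(q,(400,325),interpolation=cv2.INTER_CUBIC)
cv2.imwrite("pics/w5.png",np.vstack([a,q])[:,:,::-1])
```

```text
(no output)
```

View pics/w5.png

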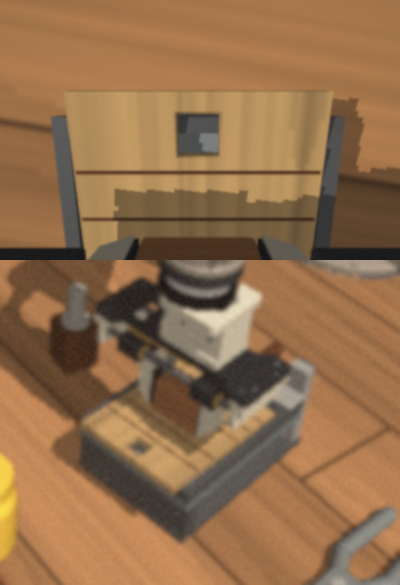

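The far edge has risen in the wrist view (row 95 to 91) and looks wider, so the tray is tilted by about 0.065 rad between the side walls with its hole end on the far wall. Now I slide it under the lip.

carry_out --commands '[[[0,0,0.001],0,0.5],[[-0.004,0,0],0,0.5],[[-0.005,0,0],0,0.5],[[-0.005,0,0],0,0.5],[[-0.005,0,0],0,0.5],[[0,0,0],0,0.5],[[0,0,0],0,0.5]]'

```text
time: 11.4
tool_pos: [0.4997, 0.2071, 0.0989]
tool_rot: [3.141, 0.002, 0.163]
contact_force: [-1.5, 0.8, -2.4]
opening: 0.0599
grip_force: 12.0
```

Run:
```python
from h import *
np.set_printoptions(precision=4,suppress=True)
s=robot.observe()
print(incar(s["tool_pos"]),s["tool_rot"],s["opening"],s["contact_force"],s["torque"])
```

```text
[0.0079 0.0003 0.0989] [3.1414 0.0018 0.1628] 0.05991676554891429 [-1.4518  0.7766 -2.3547] [-0.0089  0.3626 -0.0098]
```

carry_out --commands '[[[-0.003,0,0],0,0.5],[[-0.0025,0,0],0,0.5],[[0,0,0],0,0.5],[[0,0,0],0,0.5]]'

```text
time: 11.9
tool_pos: [0.4947, 0.2062, 0.099]
tool_rot: [3.141, 0.001, 0.163]
contact_force: [-0.4, 0.0, -2.0]
opening: 0.06
grip_force: 12.0
```

Run:
```python
from h import *
np.set_printoptions(precision=4,suppress=True)
s=robot.observe()
print(incar(s["tool_pos"]),s["tool_rot"],s["opening"],s["contact_force"],s["torque"])
p=robot.read_camera("wrist");
r=robot.tip_of(p,"tray_hole");print(r[:1])
g=cv2.cvtColor(p["pixels"],cv2.COLOR_RGB2HSV);print([ (v,g[v,250].tolist()) for v in range(70,130,3)])
```

```text
[0.0028 0.0003 0.099 ] [3.1415 0.0007 0.1629] 0.059982107847692784 [-0.3994  0.0271 -1.9642] [-0.0777  0.1734  0.0157]
[]
[(70, [0, 6, 91]), (73, [15, 6, 90]), (76, [0, 6, 90]), (79, [0, 0, 74]), (82, [80, 8, 90]), (85, [75, 11, 135]), (88, [60, 8, 136]), (91, [17, 103, 168]), (94, [17, 124, 199]), (97, [17, 124, 199]), (100, [17, 123, 201]), (103, [18, 124, 199]), (106, [17, 124, 199]), (109, [18, 122, 200]), (112, [18, 125, 200]), (115, [17, 124, 199]), (118, [18, 124, 199]), (121, [17, 125, 200]), (124, [18, 122, 200]), (127, [17, 125, 200])]
```

The bed now shows between the tray's far edge (row 91) and the wall (rows 70–79), so the far end clears the wall. Next I level it.

carry_out --commands '[[[0,0,0.003],0,0.5],[[0,0,0.003],0,0.5],[[0,0,0.002],0,0.5],[[0,0,0],0,0.5],[[0,0,0],0,0.5]]'

```text
time: 12.62
tool_pos: [0.4956, 0.2064, 0.0924]
tool_rot: [3.142, -0.002, 0.163]
contact_force: [-0.9, -0.4, 7.8]
opening: 0.06
grip_force: 12.0
```

Run:
```python
from h import *
np.set_printoptions(precision=4,suppress=True)
s=robot.observe()
print(incar(s["tool_pos"]),s["tool_rot"],s["opening"],s["contact_force"],s["torque"])
```

```text
[0.0037 0.0003 0.0924] [ 3.1415 -0.002   0.1629] 0.060000783529389715 [-0.8978 -0.4077  7.8225] [-0.1355  0.2106  0.0051]
```

carry_out --commands '[[[0,0,0],0,0.8],[[0,0,0],0,0.8],[[0,0,0],0,0.8],[[0,0,-0.03],0,0.8],[[0,0,-0.06],0,0.8],[[0,0,-0.06],0,0.8],[[0,0,0],0,0.8],[[0,0,0],0,0.8]]'

```text
time: 13.62
tool_pos: [0.4946, 0.2062, 0.2406]
tool_rot: [3.141, 0.001, 0.163]
contact_force: [-0.5, 0.4, -0.2]
opening: 0.0734
grip_force: 0.0
```

Run:
```python
from h import *
import pickle
np.set_printoptions(precision=4,suppress=True)
s=robot.observe();p=robot.read_camera("wrist");pickle.dump((s,p),open("w6.pkl","wb"));save(p,"w6.png",(160,0,480,240),2.5)
print(incar(s["tool_pos"]),s["tool_pos"],s["tool_rot"])
for n,z in dict(tray_hole=.068,pin=.06,pin_rack=0).items():
    for r in robot.tip_of(p,n)[:1]: w=px2w(p,r["at"],z,s);print(n,np.round(r["at"]),round(r["p"],2),w,incar(w))
```

```text
[0.0027 0.0003 0.2406] [0.4946 0.2062 0.2406] [3.1414 0.0008 0.1628]
tray_hole [316. 123.] 0.59 [0.5509 0.2168 0.068 ] [0.0599 0.0017 0.068 ]
pin [494. 195.] 0.58 [0.5101 0.0315 0.06  ] [-0.0102 -0.1746  0.06  ]
pin_rack [490. 194.] 0.63 [0.4992 0.0018 0.    ] [-0.0257 -0.2022  0.    ]
```

View pics/w6.png

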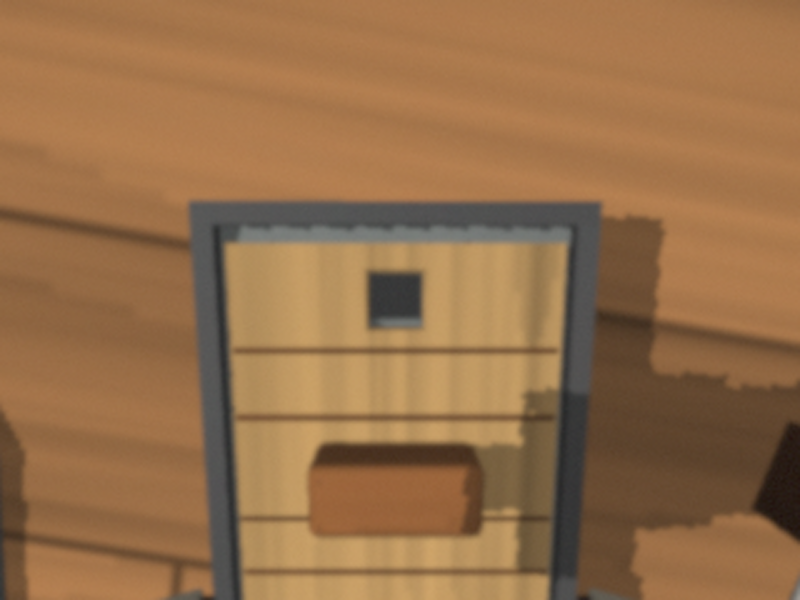

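The tray lies flat between the walls with a 5–6 mm gap at the far wall, so it is tucked under the lip. Its hole is centred at crop (396,300), with a sliver of bed at its lower rim. Next I move over the pin.

carry_out --commands '[[[-0.0056,0.04,0],0,0.8],[[-0.0056,0.04,0],0,0.8],[[-0.0056,0.04,0],0,0.8],[[-0.0056,0.039,0],0,0.8],[[-0.0056,0.039,0],0,0.8],[[0,0,0],0,0.8],[[0,0,0],0,0.8]]'

```text
time: 14.7
tool_pos: [0.4992, 0.0068, 0.2406]
tool_rot: [-3.141, 0.001, 0.162]
contact_force: [0.6, -0.8, -0.6]
opening: 0.0736
grip_force: 0.0
```

Run:
```python
from h import *
import pickle
np.set_printoptions(precision=4,suppress=True)
s,p=pickle.load(open("w6.pkl","rb"))
for q in((368,270),(423,270),(423,328),(368,328)): print(incar(px2w(p,np.array(q)/2.5+[160,0],.068,s)))
for q in((190,203),(602,203)): print("wall",incar(px2w(p,np.array(q)/2.5+[160,0],.072,s)))
s=robot.observe();p=robot.read_camera("wrist");save(p,"w7.png",(240,100,400,250),4)
print(s["tool_pos"],s["tool_rot"])
for n,z in dict(pin=.015,pin_rack=0).items():
    for r in robot.tip_of(p,n)[:1]: w=px2w(p,r["at"],z,s);print(n,np.round(r["at"]),round(r["p"],2),w)
    for r in robot.find_in(p,n)[:1]: print(n,np.round(r["at"]),px2w(p,r["at"],.1,s))
```

```text
[0.0729 0.0096 0.068 ]
[ 0.0729 -0.0102  0.068 ]
[ 0.0523 -0.0104  0.068 ]
[0.0523 0.0098 0.068 ]
wall [0.0954 0.0713 0.072 ]
wall [ 0.0955 -0.0722  0.072 ]
[0.4992 0.0068 0.2406] [-3.1408  0.0012  0.1623]
pin [315. 170.] 0.88 [0.5021 0.0102 0.015 ]
pin [317. 183.] [0.5074 0.0084 0.1   ]
pin_rack [319. 168.] 0.93 [0.5015 0.006  0.    ]
pin_rack [320. 166.] [0.5221 0.0084 0.1   ]
```

View pics/w7.png

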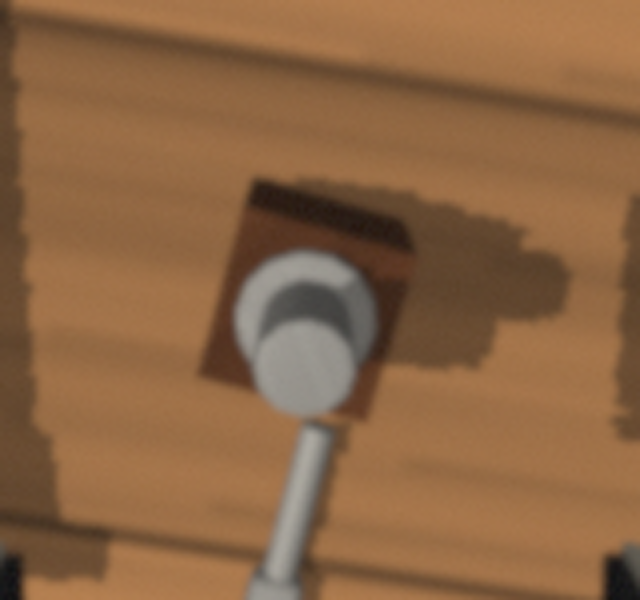

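The grip's top disc is at crop (305,367) and the collar centre at (306,319) on the dark block. The tray hole sits at carriage (0.0626, 0), so the tray is about −2 mm in x, which is fine.

Run:
```python
from h import *
s=robot.observe();p=robot.read_camera("wrist")
print(px2w(p,(316.2,191.6),.110,s),px2w(p,(316.4,179.6),.066,s),s["tool_pos"])
```

```text
[0.50257596 0.00891282 0.11      ] [0.5028732  0.00899902 0.066     ] [0.49942339 0.00727133 0.24110401]
```

carry_out --commands '[[[0.0037,-0.0014,0],0,0.8],[[0,0,0.05],0,0.8],[[0,0,0.05],0,0.8],[[0,0,0.035],0,0.8],[[0,0,0.016],0,0.8],[[0,0,0],0,0.8],[[0,0,0],0,0.1],[[0,0,0],0,0.1],[[0,0,0],0,0.1],[[0,0,0],0,0.1],[[0,0,0],0,0.1],[[0,0,0],0,0.1]]' --newtons 25

```text
time: 16.5
tool_pos: [0.5029, 0.0084, 0.0903]
tool_rot: [3.142, -0.0, 0.163]
contact_force: [-1.0, 1.2, 0.8]
opening: 0.0215
grip_force: 25.0
```

carry_out --commands '[[[0,0,-0.02],0,0.1],[[0,0,-0.05],0,0.1],[[0,0,-0.055],0,0.1],[[0.017,-0.0392,0],0,0.1],[[0.017,-0.0392,0],0,0.1],[[0.017,-0.0392,0],0,0.1],[[0.017,-0.0392,0],0,0.1],[[0.0166,-0.0394,0],0,0.1],[[0,0,0.04],0,0.1],[[0,0,0.022],0,0.1],[[0,0,0],0,0.1],[[0,0,0],0,0.1],[[0,0,0],0,0.1]]'

```text
time: 18.12
tool_pos: [0.5553, 0.2157, 0.1545]
tool_rot: [-3.141, -0.002, 0.163]
contact_force: [0.3, 0.1, -0.8]
opening: 0.0211
grip_force: 25.0
```

Run:
```python
from h import *
np.set_printoptions(precision=4,suppress=True)
s=robot.observe();p=robot.read_camera("wrist");save(p,"w8.png",(220,60,420,210),4)
print(incar(s["tool_pos"]),s["tool_rot"],s["opening"],s["contact_force"])
```

```text
[ 0.0641 -0.0001  0.1545] [-3.1414 -0.0024  0.1625] 0.021107296158729253 [ 0.3224  0.1233 -0.7642]
```

View pics/w8.png

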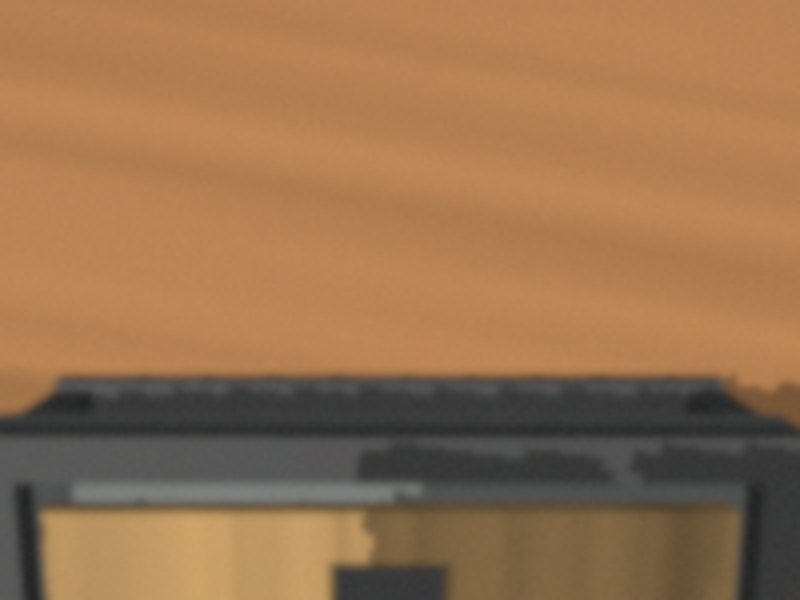

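The hole's far rim shows at crop x≈390 (picture column 317.5), in line with the tool axis. Inserting the pin.

carry_out --commands '[[[0,0,0.01],0,0.1],[[0,0,0.01],0,0.1],[[0,0,0.01],0,0.1],[[0,0,0.01],0,0.1],[[0,0,0],0,0.1],[[0,0,0],0,0.1]]'

```text
time: 18.92
tool_pos: [0.5548, 0.2157, 0.1133]
tool_rot: [3.142, -0.0, 0.163]
contact_force: [0.1, 0.7, -1.4]
opening: 0.0214
grip_force: 25.0
```

carry_out --commands '[[[0,0,0.006],0,0.1],[[0,0,0.004],0,0.1],[[0,0,0.003],0,0.1],[[0,0,0.002],0,0.1],[[0,0,0],0,0.1],[[0,0,0],0,0.1]]'

```text
time: 19.68
tool_pos: [0.5547, 0.2157, 0.0983]
tool_rot: [3.142, -0.0, 0.163]
contact_force: [-0.2, -0.2, -0.5]
opening: 0.0219
grip_force: 25.0
```

carry_out --commands '[[[0,0,0.001],0,0.1],[[0,0,0],0,0.6],[[0,0,0],0,0.6],[[0,0,0],0,0.6],[[0,0,-0.03],0,0.6],[[0,0,-0.05],0,0.6],[[-0.02,0,-0.05],0,0.6],[[0,0,0],0,0.6],[[0,0,0],0,0.6]]'

```text
time: 20.8
tool_pos: [0.5346, 0.2124, 0.2268]
tool_rot: [3.141, 0.0, 0.163]
contact_force: [-0.0, 0.0, 0.2]
opening: 0.0551
grip_force: 0.0
```

Run:
```python
from h import *
np.set_printoptions(precision=4,suppress=True)
s=robot.observe();p=robot.read_camera("wrist");save(p,"w9.png",(220,60,420,210),4)
print(s["tool_pos"],s["opening"])
for n,z in(("pin",.023),("tray_hole",.068),("carriage",0)):
    for r in robot.tip_of(p,n)[:1]: print(n,r["at"],r["p"],incar(px2w(p,r["at"],z,s)))
```

```text
[0.5346 0.2124 0.2268] 0.05511817216054819
pin [320.4, 159.1] 0.87 [ 0.062 -0.003  0.023]
```

View pics/w9.png

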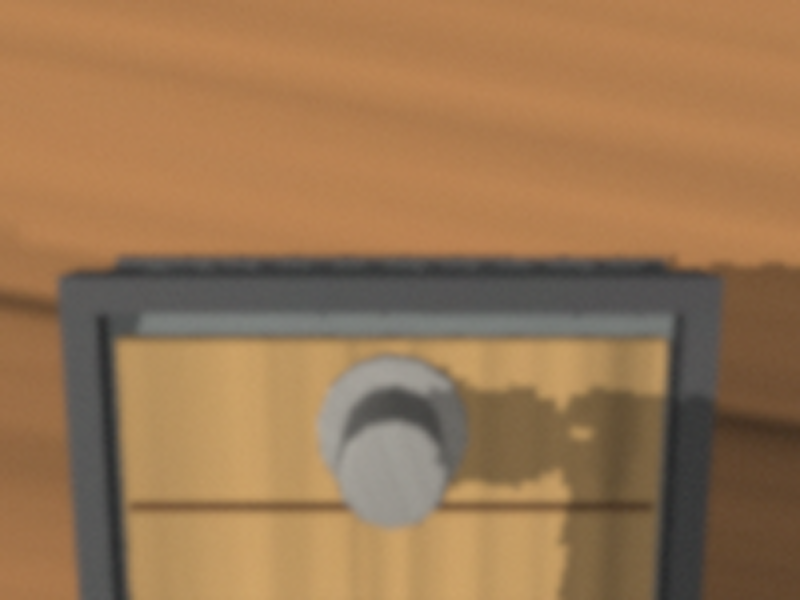

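The pin stands upright with its collar flat on the tray (collar at crop (393,425), grip top at (392,473)). The tray is flat in the pocket. Handing in.

```bash
python3 -c "
from cell import robot
print(robot.hand_in())"
```

```text
the job is handed in; nothing more can be done
None
```

The tray lies flat on the carriage bed with its plain edge under the lip, and the lock pin is through both holes with its collar on the tray. I handed the job in at about 21 s of the 53 s allowed; the hand-in returned no verdict.

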